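# Hang up the filling funnel, then fit the grinder lid and hold it at pulse

### The job

The filling funnel is still sitting in the mouth of the bean grinder: lift it out and hang it by its arched handle on the hook of the stand, letting go of it there. Then drop the grinder's lid into its bayonet collar and turn it clockwise against the spring to the green pulse mark, halfway to the red lock mark, never going on to the lock click. The spring turns the lid back if it is let go, so finish while still gripping the lid and holding it at pulse, and leave the other things on the table where they are.

Things in the scene. Friction and masses are not known exactly. Their poses are not given: they have to be found in the camera images.
- grinder: Battery bean grinder, fixed on suction feet: round, 116 mm across, 130 mm high, black, steel band, white collar on top. Origin: centre of its underside, z up, yaw within 0.6 rad. Bayonet collar: mouth 80 mm wide; two lips 5 mm thick overhang a channel 96 mm wide in which the lid's lugs turn; entry slots 20 mm wide at the grinder's +x and -x, black marks there. Turns clockwise only.
- grinder_mouth (a point): Centre of the mouth, level with the collar's top face 130 mm above the table, with the grinder's axes: x points at an entry slot. Lid turn is counted clockwise, seen from above, from the lid's x along this x.
- pulse_mark (a point): One of two green bars on the collar's top, 53.5 mm from the axis, 36 degrees (0.63 rad) clockwise of an entry slot; the other lies across the mouth from it. Red lock bars lie at 72 degrees. Spring balls make the lock click: the lugs start to touch them at about 48 degrees of lid turn, ride on them from 54 and are locked past them at 74.
- grinder_switch (a joint): Angle (rad) of the sprung ring inside the collar that the lid's lugs push: 0 at rest, growing clockwise seen from above, up to 1.27. Reads about 0.07 less than the lid's turn; about 0.56 at the pulse mark. Its spring turns the lid back with 0.10 Nm at rest, 0.21 Nm at pulse.
- lid: Grinder lid, 140 g, black disc 96 mm across, 12 to 16 mm above the origin; below it a plug 76 mm across with a lug at +x and -x at its foot (14 mm wide, 5 high, reaching 45 mm out); white pointers above the lugs. Same after half a turn. Starts on its plug on the table at the right, any yaw. Origin: centre of its underside. Home: disc on the collar, origin 12 mm below its top, 2 mm play.
- lid_grip (a point): Grip point on the lid's axis, 48 mm above its origin, in the orange upright fin that runs along the lid's x: 64 mm long, 16 mm thick, top 54 mm above the origin. The low dome round its foot reaches 26 mm.
- funnel: Steel filling funnel, 130 g, rim 100 mm across, 54 mm above the origin; spout 72 mm across and 10 mm long under a 92 mm flange that rests on the grinder's collar at the start. A rigid upright arched copper handle spans it along its y axis, 9 mm round bar, sides down to the rim at y = +/-48 mm. Same after half a turn. Origin: centre of the spout's lower end, z up.
- funnel_bail (a point): Middle of the handle's level top (76 mm long along the funnel's y), on the bar's centre line, 109 mm above the funnel's origin; the funnel's axes.
- hook_stand: Fixed dark steel stand: round foot 120 mm across, post 12 mm thick, 214 mm high with a brass ball, one hook of 10 mm round bar to its -x side: it leaves the post 196 mm up, sinks to a level dip (centre line 180 mm up, 78 to 96 mm from the post's axis) and turns up to a tip 205 mm high, 112 mm out. Origin: centre of the foot's underside; yaw within 0.35 rad.
- hook_seat (a point): Top of the hook's bar in the middle of the dip, 87 mm from the post's axis, 185 mm high, with the stand's axes (-x towards the tip). A 9 mm handle hung there has its centre line 5 mm above this point.
- bowl: Blue ceramic bowl, 116 mm across, 50 mm high, at the robot's right; leave it alone. Origin: centre of its underside.
- jar: Clear glass jar with a bail lid, 94 mm across, 149 mm high, at the back; leave it alone. Origin: centre of its underside.
- opener: Flat steel bottle opener lying on the table, 122 mm long, 36 mm wide, 4 mm thick, at the robot's near left; leave it alone. Origin: in its handle, near the head, on its underside.
- mug: White mug, 76 mm across, 75 mm high, standing on the small wooden turntable (200 mm across, 30 mm high) at the back; leave it alone. Origin: centre of its underside.
Not all that is in view belongs to the job. What is shaped like the funnel but purple or yellow is not meant.

How it is judged:
On the way, in this order (a step that is already met when the one before it is completed fails the run):
1. the funnel hangs by its handle in the hook, let go (contact force between funnel and hook_stand above 0.4 N and contact force between the fingers and funnel below 0.1 N and distance between funnel_bail and hook_seat below 0.035 m and z of funnel_bail in the frame of hook_seat above -0.005 m and height (world z) of funnel above 0.05 m), for 0.2 s.
2. the lid is down in the bayonet collar, its lugs below the lips (z of lid in the frame of grinder_mouth below -0.0085 m and horizontal distance between lid and grinder_mouth below 0.004 m and angle between lid's own z axis and vertical below 0.08 rad), for 0.1 s.
At the end, for the whole second after the job is handed in: Lid in the collar (3.5 mm of down, 4 mm of centred, 0.08 rad of level), turned clockwise 0.43 to 0.83 rad from its slots, switch ring at 0.34 to 0.8, still gripped; funnel hanging free by its handle, handle middle within 35 mm of the hook's dip (all of step 1 and all of step 2 and angle between the x axis of lid and the x axis of grinder_mouth, either way round between 0.43 and 0.83 rad and value of joint grinder_switch between 0.34 and 0.8 rad and contact force between the fingers and lid above 2 N and contact force between the arm and funnel below 0.1 N); the arm keeps its last pose, push and grip.
It fails at once if the lid was turned on into the lock click (value of joint grinder_switch above 1 rad).
It fails at once if the bowl was moved more than 30 mm (distance of bowl from where it was at the start of the episode above 0.03 m).
It fails at once if the jar was moved more than 30 mm (distance of jar from where it was at the start of the episode above 0.03 m).
It fails at once if the opener was moved more than 30 mm (distance of opener from where it was at the start of the episode above 0.03 m).
It fails at once if the mug was moved more than 30 mm (distance of mug from where it was at the start of the episode above 0.03 m).
It also fails if it takes over 56 s, if anything falls off the work surface, if the arm or the gripper's body presses on something with over 40 N, if the wrist force passes 120 N, or if a joint passes its speed limit or range.

### The arm

A 6-joint arm with a two-finger parallel gripper is mounted at the origin on the work surface. World frame = base frame: x ahead of the robot, y to its left, z up, the work surface at z = 0. Lengths are in m, angles in rad, forces in N, time in s.
With the tool pointing down it reaches from about 0.275 to 0.85 m from the base axis. Payload 5.2 kg.
Tool frame: the origin (TCP) lies on the centre line of the jaws, within the pads' length; the fingertips stand 17 mm ahead of it and the grasp point (between the pads) lies 2 mm behind it; z points along the fingers, y is the line along which they close (so a half turn about z gives the same grasp; the last joint's range is limited). The gripper opens to 85 mm and grips with 20 to 120 N. Pads are 22 mm wide; open, the fingers measure 114 mm over their backs; the gripper's body (76 mm by 85 mm) begins 54 mm behind the grasp point. The pads swing forward as they close: fully open they stand 13 mm farther back than shut.
Start: joints at [0.911, 0.259, 1.535, -0, 1.348, -0.203], TCP at [0.243, 0.494, 0.248] pointing down, gripper open.
Joint ranges: [-3.14, 3.14], [-0.91, 2.08], [0.19, 2.58], [-1.22, 4.36], [0.22, 2.71], [-3.12, 3.12]. Speed limits (rad/s): [2.57, 2.57, 3.14, 3.14, 3.14, 3.14].

### API

Orientations are given as [roll, pitch, yaw] about the fixed x, y, z axes, in that order (R = Rz(yaw) Ry(pitch) Rx(roll)).
In Python, from workcell import bot, viewer gives the robot as it stands.
- The arm moves only by the shell command python3 -m pendant 'ROWS' [FORCE]. ROWS is a JSON object whose one key "rows" holds one flat list of numbers, 7 for each row, row after row: the shift along the tool's x, y, z in m, then the turn, a rotation vector about the tool's x, y, z in degrees, then the finger opening in m, from 0 to 0.0854. A call has 1 to 10 rows; each row is the pose to reach, as a shift and turn from the pose commanded when the call began, along the tool's axes at that moment; what a row does not reach only later rows make up. A row lasts 1/10 s, in which the tool goes at most 50 mm and 8.59 degrees, less where a joint would pass 70% of its speed; a pose out of reach is approached as far as the arm can. A call with a gripper value outside its range is refused whole. The fingers move at their own pace and stop on an object; FORCE is the grip in N (left out, the last holds). Time passes only in rows, so rows that repeat a pose let the fingers close. It gives the time, the measured TCP pose, the force, the opening and the grip force at its end, in the units of the state.
- bot.get_obs(): the state, without advancing time (a new reading comes with each control period).
- viewer.read_camera(name): name is "scene" or "top" or "wrist"; returns a dict with "color" (420x560x3 uint8, red, green, blue), "fx", "fy", "cx", "cy" (pixels), "position" and "attitude" of the camera in the world. Camera axes: x right, y down, z forward; pixel columns grow to the right and rows downward; lengths in m; the calibration is good to about 2 mm. A picture is of the moment at which its call begins. There is no depth.
- bot.job_done(): hands the job in; it is judged then, once.
The state is a dict: "time": time; "joint_pos": joint angles; "qvel": joint speeds; "tau": joint torques, N m; "tcp_pos": TCP position; "tool_rot": TCP orientation; "force": force on the tool from outside, world axes, zero at the start; "wrist_torque": the same for the moment, N m; "opening": finger opening in m; "grip_force": force on a finger pad.
Only numpy, scipy, OpenCV 4.12 (cv2) and the standard library are available. Lean on these libraries where they do the work, as an engineer would, in place of code of your own. Each camera call takes 0.05 s, during which the arm holds its last target. There are 200 camera calls.

## Working session

There is one attempt and no reset: what is moved stays moved. The work goes in short steps, Python scripts to look and compute and a shell command to move; the robot and the scene stay as the last step left them, time stands still between calls to the robot, and variables do not carry over. Pictures are saved under pics/ and viewed, at most 10 in all, crops included, and the job is handed in when it is done.

```bash
mkdir -p pics; ls
python3 - <<'E'
from workcell import bot, viewer
import cv2, json, numpy as np
print(bot.get_obs())
for n in ("scene","top","wrist"):
    d=viewer.read_camera(n); cv2.imwrite(f"pics/{n}0.png",d["color"][...,::-1])
    print(n,{k:np.round(v,4).tolist() for k,v in d.items() if k!="color"})
    np.savez(f"{n}0.npz",**{k:np.array(v) for k,v in d.items()})
E
```

```text
pics
{'time': 0.0, 'joint_pos': array([ 9.11213411e-01,  2.59351232e-01,  1.53607994e+00,  3.02355352e-06,
        1.34800329e+00, -2.02830965e-01]), 'qvel': array([ 4.21887034e-04, -5.60765641e-04,  6.71102553e-04,  7.11027324e-04,
        1.56828008e-03, -5.20000439e-05]), 'tau': array([-1.71363481e-03, -4.46027184e+01, -2.90573573e+01, -4.00414292e-04,
        1.16814507e-02, -8.43852195e-05]), 'tcp_pos': array([0.24225267, 0.49322278, 0.2474715 ]), 'tool_rot': array([-3.13978919e+00, -3.73906780e-04,  2.68483970e+00]), 'force': array([-0.4281479 , -0.07482402,  0.78993718]), 'wrist_torque': array([ 0.0303581 ,  0.02482089, -0.00065164]), 'grip_force': 0.0, 'opening': 0.08531467988178161}
scene {'fx': 382.7266, 'fy': 382.7266, 'cx': 273.0176, 'cy': 213.1623, 'position': [0.9459, -0.5504, 0.7985], 'attitude': [-2.2975, 0.016, 0.5899]}
top {'fx': 402.6501, 'fy': 402.6501, 'cx': 283.8133, 'cy': 209.1605, 'position': [0.5086, 0.028, 1.0705], 'attitude': [-3.0982, 0.0279, -1.5922]}
wrist {'fx': 348.2015, 'fy': 348.2015, 'cx': 278.6599, 'cy': 210.7281, 'position': [0.181, 0.5232, 0.3728], 'attitude': [2.8693, 0.0029, 1.1143]}
```

View pics/scene0.png

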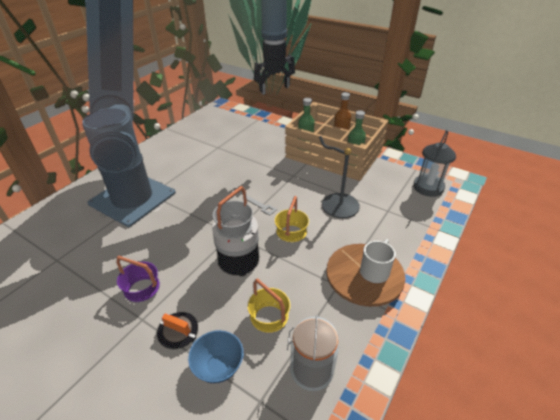

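View pics/top0.png

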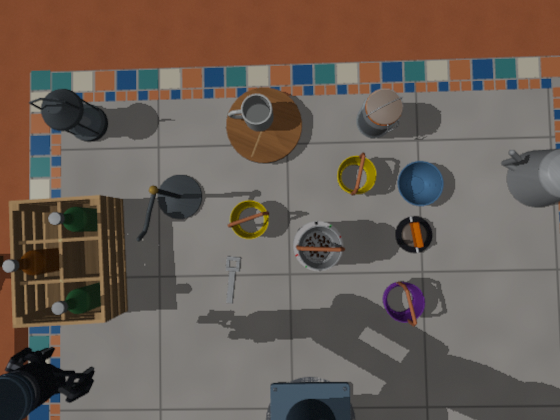

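The top view shows the funnel in the grinder at about (318,246), the lid at (414,234), and the stand's foot at (180,196), ball at (153,190) and hook tip at (141,238). The crate sits left of the hook. I'll measure these next.

```bash
cat > h.py <<'E'
import numpy as np, cv2
from scipy.spatial.transform import Rotation as R
from workcell import bot, viewer
def cam(n,save=None):
    d=viewer.read_camera(n)
    if save: cv2.imwrite(f"pics/{save}.png",d["color"][...,::-1]); np.savez(f"{save}.npz",**{k:np.array(v) for k,v in d.items()})
    return d
def load(f): return dict(np.load(f))
def ray(d,uv):
    uv=np.atleast_2d(uv).astype(float)
    v=np.c_[(uv[:,0]-d["cx"])/d["fx"],(uv[:,1]-d["cy"])/d["fy"],np.ones(len(uv))]
    return np.array(d["position"]),R.from_euler("xyz",d["attitude"]).apply(v)
def onz(d,uv,z):
    p,v=ray(d,uv); return p+v*((z-p[2])/v[:,2])[:,None]
def proj(d,P):
    v=R.from_euler("xyz",d["attitude"]).inv().apply(np.atleast_2d(P)-np.array(d["position"]))
    return np.c_[v[:,0]/v[:,2]*d["fx"]+d["cx"],v[:,1]/v[:,2]*d["fy"]+d["cy"]]
def tri(d1,u1,d2,u2):
    p,v=ray(d1,u1);q,w=ray(d2,u2);v=v[0];w=w[0]
    s=np.linalg.lstsq(np.c_[v,-w],q-p,rcond=None)[0]; a,b=p+s[0]*v,q+s[1]*w
    return (a+b)/2,np.linalg.norm(a-b)
def mask(d,lo,hi,box=None):
    m=cv2.inRange(cv2.cvtColor(d["color"],cv2.COLOR_RGB2HSV),np.array(lo),np.array(hi))
    if box: k=np.zeros_like(m);x0,y0,x1,y1=box;k[y0:y1,x0:x1]=1;m*=k
    return m
def axis(m,largest=True):
    if largest:
        n,l,s,c=cv2.connectedComponentsWithStats(m); m=np.uint8(l==1+np.argmax(s[1:,4]))
    ys,xs=np.nonzero(m);P=np.c_[xs,ys].astype(float);c=P.mean(0)
    w,V=np.linalg.eigh(np.cov((P-c).T));a=V[:,1];t=(P-c)@a
    return c,c+a*t.min(),c+a*t.max(),len(P)
def tool():
    o=bot.get_obs();return o["tcp_pos"],R.from_euler("xyz",o["tool_rot"]),o
E
python3 - <<'E'
from h import *
t=load("top0.npz");s=load("scene0.npz")
m=mask(t,(3,110,80),(14,255,255),(290,235,350,262)); c,a,b,n=axis(m); print("bail top",c,a,b,n)
print(onz(t,[c,a,b],0.229).round(4))
m2=mask(s,(3,110,60),(14,255,255),(210,180,255,225)); print("bail scene",axis(m2))
m=mask(t,(3,150,120),(14,255,255),(400,215,432,255)); c,a,b,n=axis(m); print("fin",c,a,b,n,onz(t,[c,a,b],0.054).round(4))
# crops
def cr(d,x0,y0,w,h,k): return cv2.resize(d["color"][y0:y0+h,x0:x0+w,::-1],None,fx=k,fy=k,interpolation=cv2.INTER_CUBIC)
A=cr(t,285,205,66,75,4);B=cr(t,120,170,100,75,4)
C=cr(s,205,180,66,75,4);D=cr(s,305,130,100,75,4)
cv2.imwrite("pics/c1.png",np.vstack([np.hstack([A,B]),np.hstack([C,D])]))
E
```

```text
bail top [318.12280702 248.57894737] [341.02198233 249.25112621] [296.94254791 247.95722532] 171
[[ 0.462  -0.0189  0.229 ]
 [ 0.4596 -0.0663  0.229 ]
 [ 0.4641  0.0251  0.229 ]]
bail scene (array([228.46376812, 199.98550725]), array([240.76793961, 185.7987343 ]), array([212.08518986, 218.87009212]), 138)
fin [413.28846154 234.38461538] [410.95919462 223.7891346 ] [415.63952501 245.07924534] 52 [[ 0.4829 -0.2668  0.054 ]
 [ 0.5095 -0.2619  0.054 ]
 [ 0.4562 -0.2717  0.054 ]]
```

View pics/c1.png

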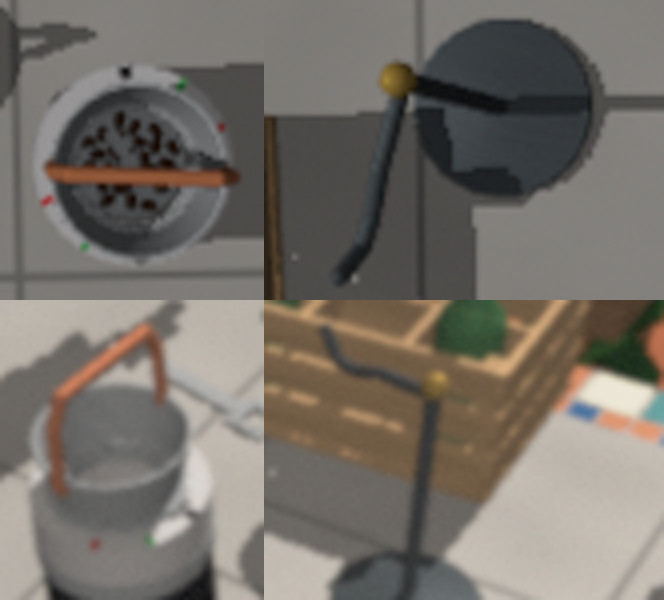

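Upper left panel: collar marks in top-image pixels are black (316,223), green (330,226) and (306,266.5), red (340,237) and (297,255). Upper right and lower right: ball at (153,189.5) top and (348,151) scene, tip at (139,239) top and (320.5,138) scene.

Run:
```python
from h import *
np.set_printoptions(precision=4,suppress=True)
t=load("top0.npz");s=load("scene0.npz")
M=onz(t,[[316.25,223],[330.25,226.25],[340.25,237],[296.75,255],[306,266.5]],0.130)[:,:2]
print(M); g=(M[1]+M[4])/2; r=(M[2]+M[3])/2; print("centres",g,r); c=(g+r)/2
for p in M: print(np.linalg.norm(p-c), np.arctan2(*(p-c)[::-1]))
print("bail tri",tri(t,[318.1,248.6],s,[226.4,202.3]))
print("foot",onz(t,[179.75,196.75],0.008))
print("ball",onz(t,[153,189.5],0.220),tri(t,[153,189.5],s,[348,151]))
print("tip",onz(t,[139,239.25],0.203),tri(t,[139.5,239],s,[320.5,138]))
print("dip",onz(t,[147,231.5],0.183))
print("crate corner top",tri(t,[103,197],s,[365.25,148.75]))
print("crate bottom corner",onz(s,[[360,180]],0),onz(t,[[125,200],[125,322]],0), onz(t,[[103,322]],.12))
```

```text
[[ 0.516  -0.0215]
 [ 0.5077 -0.0539]
 [ 0.4823 -0.0764]
 [ 0.4426  0.0256]
 [ 0.4156  0.0047]]
centres [ 0.4617 -0.0246] [ 0.4624 -0.0254]
0.054030266006051715 0.06385749849868294
0.05402313966976782 -0.5638980391380584
0.055210240455849685 -1.1957640515494274
0.05415813517597341 1.93801452978203
0.055124120140315924 2.572598459801935
bail tri (array([ 0.4552, -0.0247,  0.2045]), np.float64(0.013954526603520284))
foot [[0.5947 0.3333 0.008 ]]
ball [[0.5944 0.3299 0.22  ]] (array([0.5967, 0.3361, 0.2039]), np.float64(0.0016310612938152036))
tip [[0.4885 0.3674 0.203 ]] (array([0.4899, 0.37  , 0.1953]), np.float64(0.002582504607719894))
dip [[0.5048 0.3571 0.183 ]]
crate corner top (array([0.5922, 0.4841, 0.1304]), np.float64(0.00861077657505384))
crate bottom corner [[0.5927 0.4952 0.    ]] [[0.5901 0.4843 0.    ]
 [0.265  0.4857 0.    ]] [[0.2931 0.487  0.12  ]]
```

```bash
cat >> h.py <<'E'
def go(xyz,yaw):
    p,r,o=tool(); T=R.from_euler("xyz",[np.pi,0,yaw])
    print("t %.1f"%o["time"],"shift mm",(r.inv().apply(np.array(xyz)-p)*1e3).round(1),"rot deg",np.degrees((r.inv()*T).as_rotvec()).round(2),"| F",o["force"].round(1),"op",round(float(o["opening"]),4),"gf",round(float(o["grip_force"]),1))
E
python3 -c "
from h import *
go([.461,-.044,.30],1.522)"
```

```text
t 0.1 shift mm [-433.2 -385.8  -51.9] rot deg [-8.000e-02  3.000e-02  6.662e+01] | F [ 0.3  0.2 -0.4] op 0.0853 gf 0.0
```

```bash
python3 -m pendant '{"rows":[0,0,-0.045,0,0,0,0.0853, -0.04,-0.035,-0.052,0,0,8,0.0853, -0.08,-0.07,-0.052,0,0,16,0.0853, -0.115,-0.1,-0.052,0,0,24,0.0853, -0.15,-0.133,-0.052,0,0,32,0.0853, -0.185,-0.165,-0.052,0,0,40,0.0853, -0.22,-0.195,-0.052,0,0,48,0.0853, -0.255,-0.227,-0.052,0,0,56,0.0853, -0.29,-0.258,-0.052,0,0,64,0.0853, -0.325,-0.29,-0.052,0,0,66.6,0.0853]}' 60
python3 -c "
from h import *
go([.461,-.044,.30],1.522)"
```

```text
time: 1.15
tcp_pos: [0.4065, 0.0882, 0.3003]
tool_rot: [3.141, -0.0, 1.518]
force: [1.1, 0.1, 0.2]
opening: 0.0855
grip_force: 0.0
t 1.1 shift mm [-129.1   61.4    0.3] rot deg [ 0.02 -0.01 -0.23] | F [1.1 0.1 0.2] op 0.0855 gf 0.0
```

```bash
python3 -m pendant '{"rows":[-0.04,0.02,0,0,0,0,0.0853, -0.08,0.04,0,0,0,0,0.0853, -0.11,0.052,0,0,0,0,0.0853, -0.129,0.061,0,0,0,0,0.0853, -0.129,0.061,0,0,0,0,0.0853, -0.129,0.061,0,0,0,0,0.0853]}'
python3 - <<'E'
from h import *
go([.461,-.044,.227],1.522)
d=cam("wrist","w1"); t=cam("top","t1")
m=mask(d,(3,110,60),(16,255,255)); print("wrist bail",axis(m),"proj pred",proj(d,[[.462,-.021,.229],[.4637,.015,.229],[.4600,-.06,.229]]).round(1))
E
```

```text
time: 1.75
tcp_pos: [0.4607, -0.0418, 0.2999]
tool_rot: [-3.14, -0.001, 1.521]
force: [-0.5, 0.6, 0.0]
opening: 0.0855
grip_force: 0.0
t 1.8 shift mm [-2.2  0.5 72.9] rot deg [-0.07 -0.04 -0.05] | F [-0.5  0.6  0. ] op 0.0855 gf 0.0
wrist bail (array([524.02778855,  53.77769161]), array([506.67280569,  -5.73677655]), array([543.95034952, 122.09701121]), 7737) proj pred [[279.7 197.6]
 [279.7 133.9]
 [279.6 260. ]]
```

View pics/w1.png

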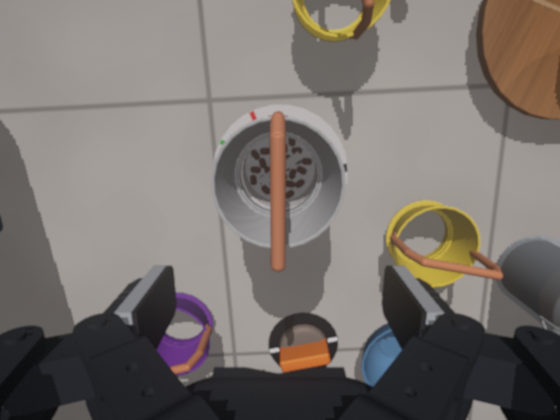

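The wrist picture shows the handle running from (278,115) to (278,268), matching the predicted column of 279.7. I'll descend and grip it.

```bash
python3 -m pendant '{"rows":[0,0.0005,0.03,0,0,0,0.0853, 0,0.0005,0.055,0,0,0,0.0853, 0,0.0005,0.073,0,0,0,0.0853, 0,0.0005,0.073,0,0,0,0.05, 0,0.0005,0.073,0,0,0,0.02, 0,0.0005,0.073,0,0,0,0.0, 0,0.0005,0.073,0,0,0,0, 0,0.0005,0.073,0,0,0,0, 0,0.0005,0.073,0,0,0,0, 0,0.0005,0.073,0,0,0,0]}' 60
python3 -c "
from h import *
go([.461,-.044,.30],1.522)"
```

```text
time: 2.85
tcp_pos: [0.4616, -0.042, 0.2281]
tool_rot: [3.141, 0.0, 1.522]
force: [-2.1, 0.3, 5.8]
opening: 0.0067
grip_force: 58.7
t 2.9 shift mm [ -2.   -0.5 -71.9] rot deg [0.05 0.03 0.02] | F [-2.1  0.3  5.8] op 0.0067 gf 58.7
```

```bash
python3 -m pendant '{"rows":[0,0,-0.008,0,0,0,0, 0,0,-0.02,0,0,0,0, 0,0,-0.035,0,0,0,0, 0,0,-0.055,0,0,0,0, 0,0,-0.075,0,0,0,0, 0,0,-0.095,0,0,0,0, 0,0,-0.11,0,0,0,0, 0,0,-0.12,0,0,0,0, 0,0,-0.12,0,0,0,0, 0,0,-0.12,0,0,0,0]}' 60
python3 - <<'E'
from h import *
go([.461,-.044,.30],1.522)
d=cam("wrist","w2"); t=cam("scene","s2")
A=d["color"][0:400,120:480,::-1]; B=cv2.resize(t["color"][90:290,150:350,::-1],(400,400),interpolation=cv2.INTER_CUBIC)
cv2.imwrite("pics/c2.png",np.hstack([A,B]))
E
```

```text
time: 3.85
tcp_pos: [0.4614, -0.0418, 0.347]
tool_rot: [-3.141, -0.0, 1.522]
force: [-0.7, 0.0, -1.8]
opening: 0.0071
grip_force: 58.7
t 3.9 shift mm [-2.3 -0.2 47. ] rot deg [-0.02 -0.01  0.02] | F [-0.7  0.  -1.8] op 0.0071 gf 58.7
```

View pics/c2.png

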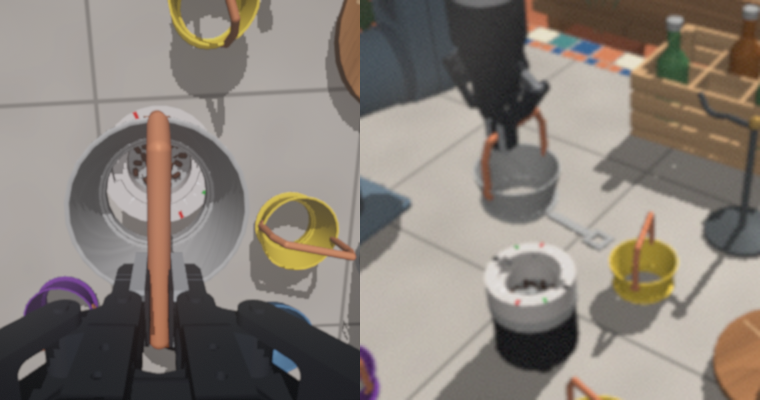

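Run:
```python
from h import *
d=load("w2.npz"); p,r,o=tool()
c=onz(d,[[276.5,199],[277,112],[278,345]],.294)[0]; print(c, "in tool",r.inv().apply(c-p).round(4))
e=onz(d,[[277,110],[278,347]],.347)
print("arch outer ends",e,r.inv().apply(e-p).round(4))
# stand frame
post=np.array([.5947,.3325]); ys=-.315; ex=np.array([np.cos(ys),np.sin(ys)]); ey=np.array([-ex[1],ex[0]])
for x in (-.21,-.16,-.088):
    print(x,post+x*ex-.024*ey)
go(np.r_[post-.21*ex-.024*ey,.347],np.pi/2+ys)
```

```text
[ 0.46112709 -0.01742968  0.294     ] in tool [ 0.0242 -0.0011  0.0524]
arch outer ends [[ 0.46387961  0.02708914  0.347     ]
 [ 0.45957911 -0.0683373   0.347     ]] [[ 0.0688 -0.0006 -0.0006]
 [-0.0267 -0.0002 -0.0006]]
-0.21 [0.38759717 0.37474235]
-0.16 [0.43513698 0.35925152]
-0.088 [0.50359432 0.33694474]
t 4.0 shift mm [ 4.124e+02 -9.360e+01 -2.000e-01] rot deg [-0.1  -0.02 15.28] | F [ 0.5  0.1 -1.1] op 0.0066 gf 58.7
```

```bash
python3 -m pendant '{"rows":[0.01,-0.002,0,0,0,0.5,0, 0.03,-0.006,0,0,0,1,0, 0.06,-0.013,0,0,0,2,0, 0.095,-0.021,0,0,0,3.5,0, 0.13,-0.029,0,0,0,5,0, 0.165,-0.037,0,0,0,6.5,0, 0.2,-0.045,0,0,0,8,0, 0.235,-0.053,0,0,0,9.5,0, 0.27,-0.061,0,0,0,11,0, 0.3,-0.068,0,0,0,12.5,0]}' 60 >/dev/null
python3 - <<'E'
from h import *
go([.3876,.3747,.347],np.pi/2-.315)
E
```

```text
t 5.0 shift mm [102.4 -47.8  -0.2] rot deg [-0.07  0.01  2.74] | F [-0.8 -0.3 -2. ] op 0.0069 gf 58.7
```

```bash
python3 -m pendant '{"rows":[0.03,-0.014,0,0,0,1,0, 0.06,-0.028,0,0,0,2,0, 0.082,-0.038,0,0,0,2.7,0, 0.095,-0.044,0.01,0,0,2.7,0, 0.102,-0.048,0.03,0,0,2.7,0, 0.102,-0.048,0.055,0,0,2.7,0, 0.102,-0.048,0.08,0,0,2.7,0, 0.102,-0.048,0.105,0,0,2.7,0, 0.102,-0.048,0.12,0,0,2.7,0, 0.102,-0.048,0.124,0,0,2.7,0]}' 60 >/dev/null
python3 - <<'E'
from h import *
go([.4351,.3593,.222],np.pi/2-.315)
d=cam("wrist","w3"); s=cam("scene","s3")
A=d["color"][0:420,100:500,::-1]; B=cv2.resize(s["color"][80:220,230:370,::-1],(400,420),interpolation=cv2.INTER_CUBIC)
cv2.imwrite("pics/c3.png",np.hstack([A,B]))
E
```

```text
t 6.0 shift mm [ 3.7 49.3 -2. ] rot deg [-0.2   0.26  0.06] | F [-0.5  0.9 -0.8] op 0.0067 gf 58.7
```

View pics/c3.png

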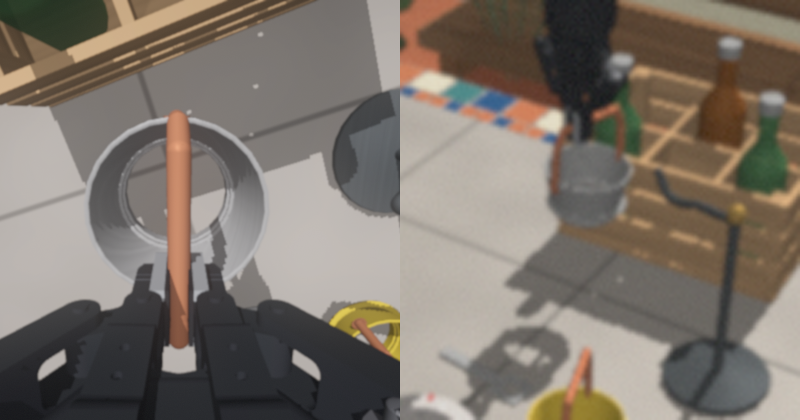

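Run:
```python
from h import *
d=load("w3.npz");s=load("s3.npz")
print(proj(d,[[.4885,.3674,.203],[.5947,.3325,.22],[.512,.3595,.185]]).round(0))
# hook tip, ball in new scene crop
k=140/400; kv=140/420
print("scene px pred tip,ball,bailcentre",proj(s,[[.4885,.3674,.203],[.5947,.3325,.222],[.395,.397,.226]]).round(1), "seen tip",230+657*k-400*k,80+173*kv)
post=np.array([.5947,.3325]); ys=-.315; ex=np.array([np.cos(ys),np.sin(ys)]); ey=np.array([-ex[1],ex[0]])
for x in (-.15,-.12,-.088): go(np.r_[post+x*ex-.024*ey,.222],np.pi/2+ys)
```

```text
[[510. 211.]
 [836. 225.]
 [538. 201.]]
scene px pred tip,ball,bailcentre [[319.4 136.1]
 [347.2 145.9]
 [298.1 117.3]] seen tip 319.95 137.66666666666666
t 6.0 shift mm [ 2.7 58.6  0.2] rot deg [-0.08  0.1   0.07] | F [-0.4  0.6 -2. ] op 0.0068 gf 58.7
t 6.0 shift mm [ 2.6 88.6  0.2] rot deg [-0.08  0.1   0.07] | F [-0.4  0.6 -2. ] op 0.0068 gf 58.7
t 6.0 shift mm [2.600e+00 1.206e+02 1.000e-01] rot deg [-0.08  0.1   0.07] | F [-0.4  0.6 -2. ] op 0.0068 gf 58.7
```

```bash
python3 -m pendant '{"rows":[0,0.005,0,0,0,0,0, 0,0.015,0,0,0,0,0, 0,0.027,0,0,0,0,0, 0,0.039,0,0,0,0,0, 0,0.051,0,0,0,0,0, 0,0.063,0,0,0,0,0, 0,0.075,0,0,0,0,0, 0,0.085,0,0,0,0,0, 0,0.09,0,0,0,0,0, 0,0.09,0,0,0,0,0]}' 60
python3 - <<'E'
from h import *
post=np.array([.5947,.3325]); ys=-.315; ex=np.array([np.cos(ys),np.sin(ys)]); ey=np.array([-ex[1],ex[0]])
for x in (-.12,-.088): go(np.r_[post+x*ex-.024*ey,.222],np.pi/2+ys)
d=cam("wrist","w4"); s=cam("scene","s4")
print(proj(d,[[.4885,.3674,.203],[.512,.3595,.185]]).round(0))
A=d["color"][0:420,160:560,::-1]; B=cv2.resize(s["color"][80:220,230:370,::-1],(400,420),interpolation=cv2.INTER_CUBIC)
cv2.imwrite("pics/c4.png",np.hstack([A,B]))
E
```

```text
time: 7.05
tcp_pos: [0.475, 0.3441, 0.2231]
tool_rot: [-3.141, 0.0, 1.256]
force: [-0.9, -0.2, -0.9]
opening: 0.0067
grip_force: 58.7
t 7.0 shift mm [ 2.1 -2.6  1.1] rot deg [-0.01  0.01  0.03] | F [-0.9 -0.2 -0.9] op 0.0067 gf 58.7
t 7.0 shift mm [ 2.1 29.4  1.1] rot deg [-0.01  0.01  0.03] | F [-0.9 -0.2 -0.9] op 0.0067 gf 58.7
[[292. 212.]
 [342. 203.]]
```

View pics/c4.png

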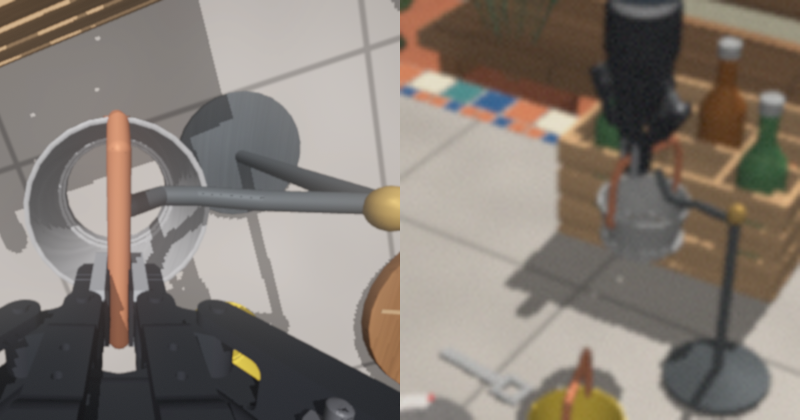

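The hook's tip passes under the handle at (130,205) in the left crop, above the rim and near the middle of the handle, clear of the fingers. I'll move in the remaining 30 mm and lower.

```bash
python3 -m pendant '{"rows":[0,0.01,0,0,0,0,0, 0,0.02,0,0,0,0,0, 0,0.029,0,0,0,0,0, 0,0.029,0.004,0,0,0,0, 0,0.029,0.012,0,0,0,0, 0,0.029,0.02,0,0,0,0, 0,0.029,0.027,0,0,0,0, 0,0.029,0.031,0,0,0,0, 0,0.029,0.033,0,0,0,0, 0,0.029,0.034,0,0,0,0]}' 60
python3 - <<'E'
from h import *
go([.5036,.3369,.188],np.pi/2-.315)
E
```

```text
time: 8.15
tcp_pos: [0.5017, 0.3355, 0.1891]
tool_rot: [-3.141, 0.0, 1.257]
force: [-0.1, 0.2, -1.7]
opening: 0.007
grip_force: 58.7
t 8.2 shift mm [1.9 1.3 1.1] rot deg [-0.01  0.01  0.08] | F [-0.1  0.2 -1.7] op 0.007 gf 58.7
```

```bash
python3 -m pendant '{"rows":[0,0,0.0015,0,0,0,0, 0,0,0.003,0,0,0,0, 0,0,0.003,0,0,0,0]}' 60; python3 -m pendant '{"rows":[0,0,0.0015,0,0,0,0, 0,0,0.0015,0,0,0,0]}' 60
```

```text
time: 8.45
tcp_pos: [0.5021, 0.3356, 0.1871]
tool_rot: [3.141, -0.001, 1.257]
force: [-0.7, -1.1, 3.7]
opening: 0.007
grip_force: 59.1
time: 8.65
tcp_pos: [0.5022, 0.3355, 0.1864]
tool_rot: [3.14, -0.001, 1.257]
force: [-3.2, -1.1, 8.8]
opening: 0.0069
grip_force: 59.8
```

```bash
python3 -m pendant '{"rows":[0,0,0,0,0,0,0.01, 0,0,0,0,0,0,0.014, 0,0,0,0,0,0,0.02, 0,0,0,0,0,0,0.03, 0,0,0,0,0,0,0.04, 0,0,0,0,0,0,0.04, 0,0,0,0,0,0,0.04]}'
python3 - <<'E'
from h import *
d=cam("wrist","w5"); s=cam("scene","s5")
A=d["color"][0:420,130:530,::-1]; B=cv2.resize(s["color"][80:220,250:390,::-1],(400,420),interpolation=cv2.INTER_CUBIC)
cv2.imwrite("pics/c5.png",np.hstack([A,B]))
go([.5036,.3369,.188],np.pi/2-.315)
E
```

```text
time: 9.35
tcp_pos: [0.5019, 0.3354, 0.1847]
tool_rot: [-3.141, 0.0, 1.257]
force: [-0.7, 0.2, -0.4]
opening: 0.04
grip_force: 0.0
t 9.4 shift mm [ 1.9  1.2 -3.2] rot deg [-0.    0.    0.07] | F [0.8 0.1 0.6] op 0.0402 gf 0.0
```

View pics/c5.png

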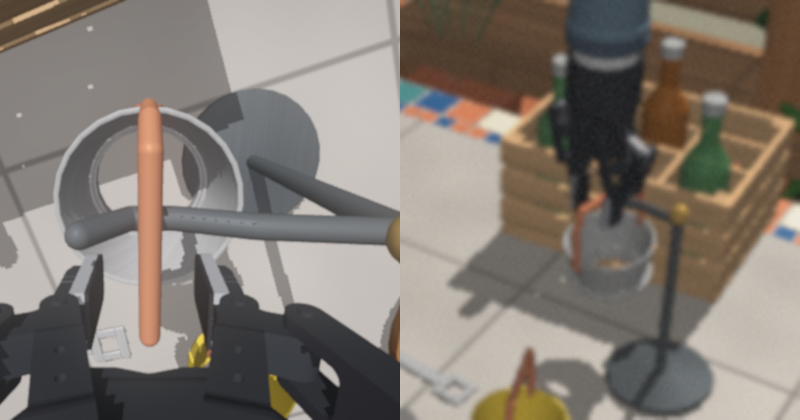

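The funnel hangs in the dip, with the handle crossing the hook at about (150,215) in the left crop and the fingers clear. Next I'll retreat upwards and go to the lid.

```bash
python3 -m pendant '{"rows":[0,0,-0.01,0,0,0,0.04, 0,0,-0.03,0,0,0,0.04, 0,0,-0.06,0,0,0,0.04, 0,0,-0.1,0,0,0,0.04, 0,0,-0.13,0,0,0,0.04, 0,0,-0.145,0,0,0,0.04, 0,0,-0.145,0,0,0,0.04]}'
python3 - <<'E'
from h import *
go([.483,-.267,.25],.182)
E
```

```text
time: 10.15
tcp_pos: [0.5029, 0.3359, 0.3338]
tool_rot: [3.136, -0.005, 1.257]
force: [0.0, -0.5, 0.1]
opening: 0.0398
grip_force: 0.0
t 10.2 shift mm [-580.   166.6   82. ] rot deg [ 0.13 -0.39 61.6 ] | F [ 0.  -0.5  0.1] op 0.0398 gf 0.0
```

```bash
python3 -m pendant '{"rows":[-0.02,0.006,0,0,0,0,0.06, -0.06,0.017,0,0,0,6,0.0853, -0.1,0.029,0,0,0,13,0.0853, -0.145,0.042,0,0,0,20,0.0853, -0.19,0.055,0,0,0,27,0.0853, -0.235,0.068,0,0,0,34,0.0853, -0.28,0.08,0,0,0,41,0.0853, -0.325,0.093,0,0,0,48,0.0853, -0.37,0.106,0,0,0,55,0.0853, -0.415,0.119,0,0,0,61.6,0.0853]}' >/dev/null
python3 - <<'E'
from h import *
go([.483,-.267,.25],.182)
E
```

```text
t 11.2 shift mm [-32.8 166.3  78.8] rot deg [-0.05  0.06 -0.28] | F [ 0.9 -0.5 -0.4] op 0.0855 gf 0.0
```

```bash
python3 -m pendant '{"rows":[-0.008,0.04,0.01,0,0,0,0.0853, -0.016,0.08,0.02,0,0,0,0.0853, -0.024,0.12,0.045,0,0,0,0.0853, -0.03,0.15,0.07,0,0,0,0.0853, -0.033,0.163,0.077,0,0,0,0.0853, -0.033,0.166,0.079,0,0,0,0.0853, -0.033,0.166,0.079,0,0,0,0.0853, -0.033,0.166,0.079,0,0,0,0.0853]}' >/dev/null
python3 - <<'E'
from h import *
go([.483,-.267,.25],.182)
d=cam("wrist","w6"); p,r,o=tool()
print("pred fin",proj(d,[[.4829,-.2668,.054]]))
m=mask(d,(5,200,150),(14,255,255),(180,80,400,330)); c,a,b,n=axis(m); print(c,a,b,n)
P=onz(d,[c,a,b],.054);print(P.round(4)); v=P[2]-P[1];print("yaw",np.arctan(v[1]/v[0]),"len",np.linalg.norm(v))
w=mask(d,(0,0,150),(180,60,255),(180,80,400,330))
cv2.imwrite("pics/w6c.png",np.hstack([d["color"][60:340,150:430,::-1],np.repeat(m[60:340,150:430,None],3,2)]))
E
```

```text
t 11.9 shift mm [-2.7  2.4  2. ] rot deg [ 0.05 -0.07  0.08] | F [-0.3  0.6  0.1] op 0.0854 gf 0.0
pred fin [[280.17472959 190.79394169]]Traceback (most recent call last):
  File "<stdin>", line 5, in <module>
  File "h.py", line 28, in axis
    n,l,s,c=cv2.connectedComponentsWithStats(m); m=np.uint8(l==1+np.argmax(s[1:,4]))
                                                                 ~~~~~~~~~^^^^^^^^^
    return _wrapfunc(a, 'argmax', axis=axis, out=out, **kwds)
    return bound(*args, **kwds)
ValueError: attempt to get argmax of an empty sequence
```

Run:
```python
from h import *
d=load("w6.npz"); p,r,o=tool()
h=cv2.cvtColor(d["color"],cv2.COLOR_RGB2HSV); print(h[191,280],h[170,280],h[200,270])
m=mask(d,(5,200,int(.6*h[191,280][2])),(16,255,255),(150,80,420,330)); print((m>0).sum())
cv2.imwrite("pics/w6c.png",np.hstack([d["color"][60:340,150:430,::-1],np.repeat(m[60:340,150:430,None],3,2)]))
c,a,b,n=axis(m); print(c,a,b,n)
P=onz(d,[c,a,b],.054);print(P.round(4)); v=P[2]-P[1];print("yaw",np.arctan(v[1]/v[0]),"len",np.linalg.norm(v))
```

```text
[ 10  45 130] [ 12  43 135] [ 12  44 133]
0Traceback (most recent call last):
  File "<stdin>", line 6, in <module>
  File "h.py", line 28, in axis
    n,l,s,c=cv2.connectedComponentsWithStats(m); m=np.uint8(l==1+np.argmax(s[1:,4]))
                                                                 ~~~~~~~~~^^^^^^^^^
    return _wrapfunc(a, 'argmax', axis=axis, out=out, **kwds)
    return bound(*args, **kwds)
ValueError: attempt to get argmax of an empty sequence
```

View pics/w6c.png

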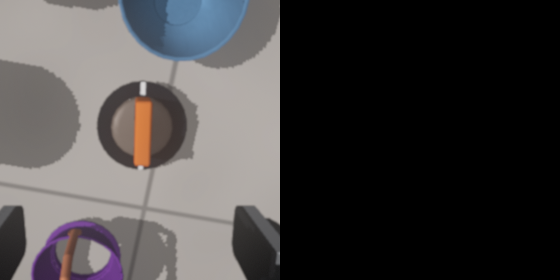

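The fin appears at about (293,191) in the full wrist image, some 13 px right of the prediction, so the lid lies about 12 mm further towards -y. I'll remeasure with a looser mask.

Run:
```python
from h import *
d=load("w6.npz"); t=load("top0.npz")
h=cv2.cvtColor(d["color"],cv2.COLOR_RGB2HSV); print(h[191,293],h[165,293],h[215,293])
m=mask(d,(3,150,120),(20,255,255),(240,140,340,240))
c,a,b,n=axis(m); 
P=onz(d,[c,a,b],.054);print(c,a,b,n,P.round(4)); v=P[2]-P[1];print("yaw",np.arctan(v[1]/v[0]),"len",np.linalg.norm(v),cv2.minAreaRect(np.argwhere(m>0)[:,::-1].astype(np.int32)))
dk=mask(d,(0,0,0),(180,255,75),(220,120,370,250)); n,l,s,cc=cv2.connectedComponentsWithStats(dk); i=1+np.argmax(s[1:,4]); 
ct=max(cv2.findContours(np.uint8(l==i),cv2.RETR_EXTERNAL,cv2.CHAIN_APPROX_NONE)[0],key=cv2.contourArea)
e=cv2.fitEllipse(cv2.convexHull(ct)); print("disc",e,onz(d,[e[0]],.016).round(4))
D=mask(t,(0,0,0),(180,255,60),(390,210,440,258)); n,l,s,cc=cv2.connectedComponentsWithStats(D); i=1+np.argmax(s[1:,4])
ct=max(cv2.findContours(np.uint8(l==i),cv2.RETR_EXTERNAL,cv2.CHAIN_APPROX_NONE)[0],key=cv2.contourArea)
e=cv2.fitEllipse(cv2.convexHull(ct)); print("disc top",e,onz(t,[e[0]],.016).round(4))
```

```text
[ 12 172 210] [ 12 170 212] [ 12 169 207]
[292.43469786 191.92592593] [293.43381524 159.16571994] [291.420966   225.16532806] 1026 [[ 0.4839 -0.2784  0.054 ]
 [ 0.5145 -0.2734  0.054 ]
 [ 0.4512 -0.2839  0.054 ]]
yaw 0.1643669913200183 len 0.06417519253086372 ((292.3630065917969, 192.19863891601562), (15.98903751373291, 66.02880096435547), 2.12109637260437)
disc ((305.3523254394531, 184.986083984375), (58.453548431396484, 80.52230834960938), 2.2903130054473877) [[ 0.4858 -0.2935  0.016 ]]
disc top ((419.5793762207031, 233.48907470703125), (24.271835327148438, 34.835323333740234), 171.82127380371094) [[ 0.4839 -0.294   0.016 ]]
```

Run:
```python
from h import *
d=load("w6.npz");print("disc by eye",onz(d,[[292,185.5]],.016).round(4))
go([.484,-.2785,.046],.164)
```

```text
disc by eye [[ 0.4827 -0.2798  0.016 ]]
t 12.0 shift mm [ -4.2  13.7 206.1] rot deg [ 0.07 -0.09  1.12] | F [ 0.3 -0.4 -0.3] op 0.0851 gf 0.0
```

```bash
python3 -m pendant '{"rows":[-0.004,0.0137,0.03,0,0,1.1,0.0853, -0.004,0.0137,0.07,0,0,1.1,0.0853, -0.004,0.0137,0.11,0,0,1.1,0.0853, -0.004,0.0137,0.15,0,0,1.1,0.07, -0.004,0.0137,0.18,0,0,1.1,0.06, -0.004,0.0137,0.197,0,0,1.1,0.05, -0.004,0.0137,0.205,0,0,1.1,0.04, -0.004,0.0137,0.206,0,0,1.1,0.04, -0.004,0.0137,0.206,0,0,1.1,0.04]}'
python3 - <<'E'
from h import *
go([.484,-.2785,.046],.164)
E
```

```text
time: 12.9
tcp_pos: [0.4841, -0.2796, 0.0461]
tool_rot: [3.14, -0.001, 0.164]
force: [-0.4, 0.5, 0.2]
opening: 0.0399
grip_force: 0.0
t 12.9 shift mm [ 0.1 -1.1  0.1] rot deg [ 0.09 -0.08 -0.03] | F [-0.4  0.5  0.2] op 0.0399 gf 0.0
```

```bash
python3 -m pendant '{"rows":[0,-0.001,0,0,0,0,0.03, 0,-0.001,0,0,0,0,0.02, 0,-0.001,0,0,0,0,0, 0,-0.001,0,0,0,0,0, 0,-0.001,0,0,0,0,0, 0,-0.001,0,0,0,0,0, 0,-0.001,0,0,0,0,0]}' 80
python3 -m pendant '{"rows":[0,0,-0.005,0,0,0,0, 0,0,-0.015,0,0,0,0, 0,0,-0.035,0,0,0,0, 0,0,-0.06,0,0,0,0, 0,0,-0.09,0,0,0,0, 0,0,-0.12,0,0,0,0, 0,0,-0.145,0,0,0,0, 0,0,-0.165,0,0,0,0, 0,0,-0.17,0,0,0,0, 0,0,-0.17,0,0,0,0]}' 80
python3 - <<'E'
from h import *
# insertion above mouth: origin z .16
go([.462,-.025,.216],.060)
d=cam("wrist","w7"); p,r,o=tool()
print(proj(d,[p+r.apply([0,0,-.008])]))
m=mask(d,(3,150,80),(20,255,255),(150,250,420,420)); ys,xs=np.nonzero(m); print(len(xs),xs.min(),xs.max(),ys.min(),ys.max())
cv2.imwrite("pics/w7.png",d["color"][...,::-1])
E
```

```text
time: 13.6
tcp_pos: [0.4836, -0.2789, 0.0461]
tool_rot: [3.14, -0.001, 0.163]
force: [-0.1, 0.8, 5.8]
opening: 0.0149
grip_force: 80.6
time: 14.6
tcp_pos: [0.4832, -0.2787, 0.2157]
tool_rot: [3.14, -0.001, 0.163]
force: [0.3, 0.7, -1.0]
opening: 0.0145
grip_force: 79.6
t 14.6 shift mm [  20.2 -253.8   -0.6] rot deg [ 0.08 -0.07  5.89] | F [ 0.3  0.7 -1. ] op 0.0145 gf 79.6
[[276.5503355  299.69294515]]
4896 257 300 250 373
```

View pics/w7.png

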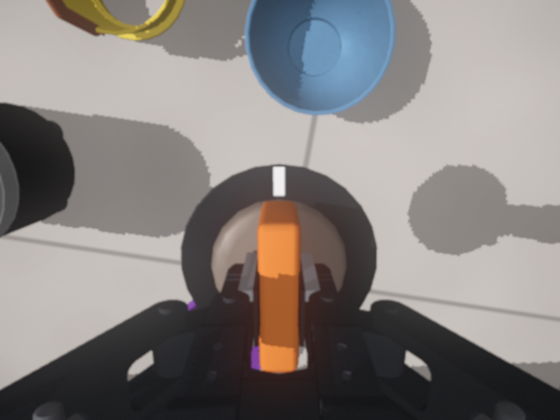

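The lid is held level: the fin spans (279,200) to (279,370), the disc spans columns 181 to 377, and its front edge is at row 165. I'll work out the lid's centre in the tool frame.

Run:
```python
from h import *
d=load("w7.npz"); p,r,o=tool()
f=lambda uv,z: r.inv().apply(onz(d,uv,p[2]+z)-p).round(4)
print("disc front,left,right",f([[279,165],[181,255],[377,255]],-.030))
print("pointer",f([[279.3,168],[279.3,194]],-.030))
m=mask(d,(3,150,60),(20,255,255),(230,180,320,400)); c,a,b,n=axis(m); print(c,a,b,"fin",f([a,b,c],.008))
go([.462,-.025,.216],.060)
```

```text
disc front,left,right [[ 0.0459  0.001   0.03  ]
 [ 0.0023 -0.0463  0.03  ]
 [ 0.0023  0.0485  0.03  ]]
pointer [[0.0445 0.0012 0.03  ]
 [0.0325 0.0012 0.03  ]]
[278.5337405  287.24206763] [278.41885033 201.98595967] [278.64929486 372.99103948] fin [[ 0.0383  0.0007 -0.008 ]
 [-0.0333  0.0008 -0.008 ]
 [ 0.0052  0.0008 -0.008 ]]
t 14.7 shift mm [  20.6 -253.3   -1.4] rot deg [-0.01  0.01  5.88] | F [-0.5 -0.6 -1.3] op 0.0143 gf 79.6
```

```bash
python3 -m pendant '{"rows":[0,0,-0.01,0,0,0,0, 0,0,-0.025,0,0,0,0, 0,0,-0.034,0,0,0,0]}' >/dev/null
python3 - <<'E'
from h import *
go([.340,-.032,.25],.060)
E
```

```text
t 14.9 shift mm [-101.1 -266.4   -0.7] rot deg [-0.03  0.03  5.89] | F [ 0.4  0.2 -1.4] op 0.0146 gf 79.5
```

```bash
python3 -m pendant '{"rows":[-0.005,-0.014,0,0,0,0.5,0, -0.015,-0.04,0,0,0,1.2,0, -0.027,-0.07,0,0,0,2,0, -0.04,-0.105,0,0,0,2.8,0, -0.053,-0.14,0,0,0,3.5,0, -0.066,-0.175,0,0,0,4.2,0, -0.079,-0.208,0,0,0,5,0, -0.09,-0.238,0,0,0,5.6,0, -0.097,-0.257,0,0,0,5.9,0, -0.101,-0.266,0,0,0,5.9,0]}' >/dev/null; python3 -m pendant '{"rows":[0,0,0,0,0,0,0, 0,0,0,0,0,0,0]}' >/dev/null
python3 - <<'E'
from h import *
go([.340,-.032,.25],.060)
d=cam("wrist","w8")
print("pred mouth",proj(d,[[.462,-.025,.13]]))
for n,lo,hi in (("green",(50,110,50),(80,255,255)),("redA",(0,140,80),(6,255,255)),("redB",(172,140,80),(179,255,255))):
    m=mask(d,lo,hi,(140,0,460,260)); N,l,s,c=cv2.connectedComponentsWithStats(m)
    for i in range(1,N):
        if s[i,4]>8: print(n,s[i,4],c[i].round(1),onz(d,[c[i]],.13)[0].round(4))
E
```

```text
t 16.1 shift mm [-0.8 -1.  -1. ] rot deg [ 0.04 -0.04  0.01] | F [ 0.1 -0.1 -1.6] op 0.0141 gf 79.6
pred mouth [[276.65304801  25.74074976]]
green 26 [229.3  97.4] [0.4169 0.004  0.13  ]
redA 36 [197.4  54.2] [0.4422 0.0252 0.13  ]
```

View pics/w8.png

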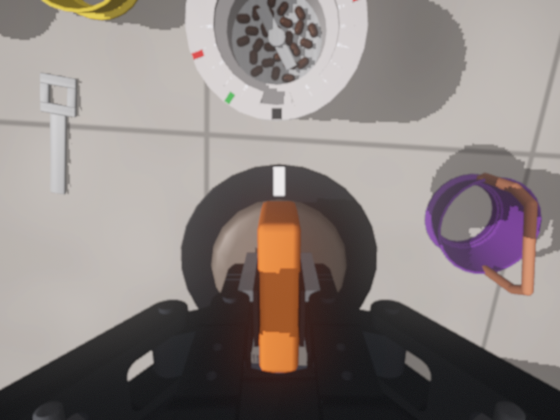

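Eleven pictures viewed, one over the limit of ten, so I'll view no more and work from numbers. This one shows the black mark at (277,113), green at (229,97) and red at (197,54), with the lid's pointer at (279,181).

Run:
```python
from h import *
from scipy.optimize import least_squares
d=load("w8.npz"); p,r,o=tool()
m=mask(d,(0,0,0),(180,255,60),(262,100,292,125)); N,l,s,c=cv2.connectedComponentsWithStats(m); i=1+np.argmax(s[1:,4]); print(s[i],c[i])
W=onz(d,[c[i],[229.3,97.4],[197.4,54.2]],.13)[:,:2]; print(W)
A=np.pi-np.radians([0,36,72])
T=np.array([[.516,-.0215],[.5077,-.0539],[.4823,-.0764],[.4426,.0256],[.4156,.0047]]); B=np.array([0,-np.radians(36),-np.radians(72),np.pi-np.radians(72),np.pi-np.radians(36)])
def fit(P,A):
    f=lambda q:(q[:2]+.0535*np.c_[np.cos(A+q[2]),np.sin(A+q[2])]-P).ravel()
    s=least_squares(f,[.462,-.025,.06],x_scale=[.01,.01,.1]); print(s.x.round(4),"rms mm",np.sqrt(np.mean(s.fun**2))*1e3); return s.x
q=fit(W,A); fit(T,B)
# outer edge of the white collar
w=mask(d,(0,0,165),(180,45,255),(180,0,375,125)); ct=max(cv2.findContours(w,cv2.RETR_EXTERNAL,cv2.CHAIN_APPROX_NONE)[0],key=cv2.contourArea)[:,0]
ct=ct[ct[:,1]>1]; E=onz(d,ct,.13)[:,:2]
s=least_squares(lambda q:np.hypot(*(E-q[:2]).T)-q[2],[.462,-.025,.058],loss="soft_l1",f_scale=.001); print("collar circle",s.x.round(4))
# lid in tool now
f=lambda uv,z: r.inv().apply(onz(d,uv,p[2]+z)-p).round(4)
b=mask(d,(0,0,0),(180,255,75),(150,150,410,260)); ct=max(cv2.findContours(b,cv2.RETR_EXTERNAL,cv2.CHAIN_APPROX_NONE)[0],key=cv2.contourArea)[:,0]
ct=ct[(ct[:,1]<255)&(ct[:,1]>151)]; E=f(ct,-.030)[:,:2]; h=cv2.convexHull(np.float32(E))[:,0]
s=least_squares(lambda q:np.hypot(*(h-q[:2]).T)-.048,[0,0],loss="soft_l1",f_scale=.001); print("lid in tool",s.x.round(4), "rms",np.sqrt(np.mean(s.fun**2)).round(4))
```

```text
Traceback (most recent call last):
ValueError: attempt to get argmax of an empty sequence
```

```bash
cat > fit.py <<'E'
from h import *
from scipy.optimize import least_squares
d=load("w8.npz"); p,r,o=tool()
g=cv2.cvtColor(d["color"],cv2.COLOR_RGB2GRAY); print("gray at mark",g[113,277],"disc",g[180,230],g[175,330],"collar",g[90,277],"table",g[150,100])
m=np.uint8(g<110); m[:104]=0;m[124:]=0;m[:,:262]=0;m[:,292:]=0; N,l,s,c=cv2.connectedComponentsWithStats(m); i=1+np.argmax(s[1:,4]); print(s[i],c[i])
W=onz(d,[c[i],[229.3,97.4],[197.4,54.2]],.13)[:,:2]; print(W)
A=np.pi-np.radians([0,36,72])
T=np.array([[.516,-.0215],[.5077,-.0539],[.4823,-.0764],[.4426,.0256],[.4156,.0047]]); B=np.array([0,-np.radians(36),-np.radians(72),np.pi-np.radians(72),np.pi-np.radians(36)])
def fit(P,A):
    f=lambda q:(q[:2]+.0535*np.c_[np.cos(A+q[2]),np.sin(A+q[2])]-P).ravel()
    s=least_squares(f,[.462,-.025,.06],x_scale=[.01,.01,.1]); print(s.x.round(4),"rms mm",np.sqrt(np.mean(s.fun**2))*1e3); return s.x
fit(W,A); fit(T,B)
w=np.uint8(g>175); w[125:]=0; w[:,:180]=0; w[:,375:]=0; ct=max(cv2.findContours(w,cv2.RETR_EXTERNAL,cv2.CHAIN_APPROX_NONE)[0],key=cv2.contourArea)[:,0]
ct=ct[ct[:,1]>1]; E=onz(d,ct,.13)[:,:2]; E=cv2.convexHull(np.float32(E))[:,0]
s=least_squares(lambda q:np.hypot(*(E-q[:2]).T)-q[2],[.462,-.025,.058],loss="soft_l1",f_scale=.001); print("collar circle",s.x.round(4))
f=lambda uv,z: r.inv().apply(onz(d,uv,p[2]+z)-p)
b=np.uint8(g<95); b[:150]=0; b[262:]=0; b[:,:150]=0; b[:,410:]=0; ct=max(cv2.findContours(b,cv2.RETR_EXTERNAL,cv2.CHAIN_APPROX_NONE)[0],key=cv2.contourArea)[:,0]
h=cv2.convexHull(np.float32(f(ct[(ct[:,1]<255)],-.030)[:,:2]))[:,0]
s=least_squares(lambda q:np.hypot(*(h-q[:2]).T)-.048,[0,0],loss="soft_l1",f_scale=.001); print("lid in tool",s.x.round(4), "rms",np.sqrt(np.mean(s.fun**2)).round(4),len(h))
E
python3 fit.py
```

```text
gray at mark 86 disc 74 188 collar 191 table 189
[273 109   8   9  71] [276.45070423 113.05633803]
[[ 0.40876567 -0.02799903]
 [ 0.41691051  0.00400443]
 [ 0.44227047  0.02518731]]
[ 0.4622 -0.0245  0.0662] rms mm 0.0197720593341419
[ 0.4622 -0.0249  0.0602] rms mm 0.8367695507931202
collar circle [ 0.4279 -0.0262  0.0686]
lid in tool [-0.0029  0.0002] rms 0.0052 50
```

```bash
python3 -m pendant '{"rows":[0.008,0,0,0,0,0,0, 0.025,0,0,0,0,0,0, 0.05,0,0,0,0,0,0, 0.075,0,0,0,0,0,0, 0.1,0,0,0,0,0,0, 0.115,0,0,0,0,0,0, 0.12,0,0,0,0,0,0, 0.12,0,0.02,0,0,0,0, 0.12,0,0.04,0,0,0,0, 0.12,0,0.05,0,0,0,0]}' >/dev/null; python3 -m pendant '{"rows":[0,0,0,0,0,0,0, 0,0,0,0,0,0,0]}' >/dev/null; python3 -c "
from h import *
go([.4639,-.0242,.182],.064)"
```

```text
t 17.4 shift mm [ 3.7 -1.  17.2] rot deg [ 0.01 -0.02 -0.26] | F [ 0.7  0.2 -0.9] op 0.0147 gf 79.5
```

```bash
python3 -m pendant '{"rows":[0.002,-0.0005,0.006,0,0,-0.25,0, 0.0037,-0.001,0.012,0,0,-0.25,0, 0.0037,-0.001,0.017,0,0,-0.25,0, 0.0037,-0.001,0.017,0,0,-0.25,0, 0.0037,-0.001,0.017,0,0,-0.25,0]}' >/dev/null; python3 -c "
from h import *
go([.4639,-.0242,.172],.064)
d=cam('wrist','w9')
for n,lo,hi in (('green',(50,110,50),(80,255,255)),('redA',(0,140,80),(6,255,255)),('redB',(172,140,80),(179,255,255))):
    m=mask(d,lo,hi,(100,0,460,380)); N,l,s,c=cv2.connectedComponentsWithStats(m)
    for i in range(1,N):
        if s[i,4]>8: print(n,s[i,4],c[i].round(1),onz(d,[c[i]],.13)[0].round(4))
print('expected',[np.round(np.array([.4622,-.0246])+.0535*np.array([np.cos(.064-a),np.sin(.064-a)]),4) for a in np.radians([36,72])])
g=cv2.cvtColor(d['color'],cv2.COLOR_RGB2GRAY); print(g[90:200:2,279])
"
```

```text
t 17.9 shift mm [0.4 0.3 9.7] rot deg [-0.01  0.03  0.02] | F [ 0.3  0.4 -1.8] op 0.0143 gf 79.5
green 60 [341. 166.] [ 0.5076 -0.0533  0.13  ]
redA 67 [374.6 216.8] [ 0.4818 -0.0741  0.13  ]
expected [array([ 0.5074, -0.0532]), array([ 0.482 , -0.0743])]
[201 201 201 201 201 201 202 202 201 201 201 201 201 201 201 201 200 201
 197 143 100 176 156 151 182 108  88  88  88  88  88  95 198 213 171 157
 153 108 166 239 241 241 241 241 241 241 241 241 241 241 240 241 233 148
  78]
```

```bash
python3 -m pendant '{"rows":[0,0,0.003,0,0,0,0, 0,0,0.006,0,0,0,0, 0,0,0.009,0,0,0,0, 0,0,0.01,0,0,0,0, 0,0,0.01,0,0,0,0]}'
```

```text
time: 18.45
tcp_pos: [0.4635, -0.0239, 0.1715]
tool_rot: [-3.141, 0.001, 0.064]
force: [-1.1, 0.2, -1.1]
opening: 0.0143
grip_force: 79.5
```

```bash
python3 -m pendant '{"rows":[0,0,0.002,0,0,0,0, 0,0,0.004,0,0,0,0, 0,0,0.006,0,0,0,0, 0,0,0.0075,0,0,0,0, 0,0,0.0075,0,0,0,0]}'
```

```text
time: 18.95
tcp_pos: [0.4636, -0.024, 0.1642]
tool_rot: [-3.142, 0.0, 0.064]
force: [0.8, -0.2, -1.9]
opening: 0.0147
grip_force: 79.5
```

```bash
python3 -m pendant '{"rows":[0,0,0.001,0,0,0,0, 0,0,0.002,0,0,0,0, 0,0,0.002,0,0,0,0]}'; python3 -m pendant '{"rows":[0,0,0.001,0,0,0,0, 0,0,0.001,0,0,0,0]}'
```

```text
time: 19.25
tcp_pos: [0.4637, -0.024, 0.1641]
tool_rot: [3.141, -0.001, 0.064]
force: [-4.8, 0.7, 15.2]
opening: 0.0145
grip_force: 81.9
time: 19.45
tcp_pos: [0.4637, -0.024, 0.164]
tool_rot: [3.141, -0.001, 0.065]
force: [-8.5, 1.4, 22.6]
opening: 0.0145
grip_force: 83.2
```

```bash
python3 -m pendant '{"rows":[0,0,-0.0015,0,0,0,0, 0,0,-0.0015,0,0,3,0, 0,0.0002,-0.0015,0,0,7,0, 0,0.0003,-0.0015,0,0,11,0, 0,0.0004,-0.0015,0,0,15,0, -0.0001,0.0006,-0.0015,0,0,19,0, -0.0001,0.0007,-0.0015,0,0,23,0, -0.0002,0.0008,-0.0015,0,0,26,0, -0.0002,0.0008,-0.0015,0,0,26,0]}'; python3 -c "
from h import *
print(tool()[2]['wrist_torque'])"
```

```text
time: 20.35
tcp_pos: [0.4643, -0.0249, 0.1641]
tool_rot: [-3.141, -0.003, -0.39]
force: [-0.9, 2.1, 9.1]
opening: 0.0145
grip_force: 80.9
[0.10894444 0.34512198 0.02577234]
```

```bash
python3 -m pendant '{"rows":[0,0.0001,0,0,0,4,0, -0.0001,0.0002,0,0,0,8,0, -0.0001,0.0002,0,0,0,10,0, -0.0001,0.0002,0,0,0,10,0, -0.0001,0.0002,0,0,0,10,0]}'
cat > chk.py <<'E'
from h import *
d=cam('wrist','w10'); p,r,o=tool()
print("torque",o['wrist_torque'],"F",o['force'],"yaw",o["tool_rot"][2],"turn",.064-o["tool_rot"][2], o["grip_force"],p)
z=p[2]-.030
g=np.uint8(mask(d,(0,0,215),(180,60,255),(255,160,305,198))); N,l,s,c=cv2.connectedComponentsWithStats(g); i=1+np.argmax(s[1:,4]); print("pointer",s[i],c[i])
m=mask(d,(3,150,60),(20,255,255),(230,180,330,400)); print("fin",axis(m)[:3])
P=onz(d,[c[i]],.134)[0][:2]; v=P-[.4622,-.0246]; print("pointer angle turn",.064-np.arctan2(v[1],v[0]), np.linalg.norm(v))
for n,lo,hi in (('green',(50,110,50),(80,255,255)),('redA',(0,140,80),(6,255,255))):
    m=mask(d,lo,hi,(100,0,460,380)); N,l,s,c=cv2.connectedComponentsWithStats(m)
    for i in range(1,N):
        if s[i,4]>8: Q=onz(d,[c[i]],.13)[0][:2]-[.4622,-.0246]; print(n,s[i,4],c[i].round(1),"turn",.064-np.arctan2(Q[1],Q[0]))
E
python3 chk.py
```

```text
time: 20.85
tcp_pos: [0.4642, -0.0251, 0.1641]
tool_rot: [-3.141, -0.002, -0.564]
force: [-2.1, 1.3, 8.5]
opening: 0.0145
grip_force: 80.9
torque [0.05789754 0.33647108 0.12849322] F [-1.24882873 -0.15733724  8.97172882] yaw -0.5636676518062869 turn 0.6276676518062869 80.93695878982544 [ 0.46415927 -0.02514124  0.16407702]
pointer [274 168  10  27 249] [278.30120482 180.01204819]
fin (array([278.74613721, 289.30886897]), array([279.23803089, 203.93223394]), array([278.26371337, 373.04184956]))
pointer angle turn 0.6215036609599613 0.041182172664558925
green 91 [279.2 152.6] turn 0.6302580303206393
redA 88 [346.9 174.3] turn 1.2573888086256242
```

```bash
python3 -m pendant '{"rows":[0,0,0,0,0,0,0, 0,0,0,0,0,0,0, 0,0,0,0,0,0,0]}'
python3 - <<'E'
from h import *
t=cam("top","t10"); post=np.array([.5947,.3325]); ys=-.315; ex=np.array([np.cos(ys),np.sin(ys)]); seat=np.r_[post-.087*ex,.19]
u=proj(t,seat)[0]; x,y=u.astype(int); m=mask(t,(3,100,50),(16,255,255),(x-40,y-40,x+40,y+40)); c,a,b,n=axis(m)
print("seat px",u,"bail px",c,a,b,n,"bail",onz(t,[c,(a+b)/2],.19),"seat",seat)
E
```

```text
time: 21.2
tcp_pos: [0.4642, -0.0252, 0.1641]
tool_rot: [-3.141, -0.002, -0.564]
force: [-0.9, 1.1, 8.3]
opening: 0.0148
grip_force: 80.9
seat px [144.77618671 228.30641257] bail px [148.88421053 229.76315789] [173.75941447 236.84505771] [127.78471447 223.75619138] 190 bail [[0.50857646 0.35032508 0.19      ]
 [0.50730369 0.34613054 0.19      ]] seat [0.51198072 0.35945403 0.19      ]
```

```bash
python3 -c "
from workcell import bot
print(bot.job_done())"
```

```text
the job is handed in; nothing more can be done
None
```

I handed the job in at about 21 s; the hand-in gave no verdict. The funnel hangs free on the hook about 10–14 mm from the dip, and the lid is seated, gripped and held at the green pulse mark (about 0.63 rad). I viewed 11 pictures, one over the limit of 10.

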